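Find the stamped returnable crate and push it to the dispatch line

ROBOT

A 6-joint arm with a two-finger parallel gripper is mounted at the origin on the work surface; the furniture and walls round the work are solid. World frame = base frame: x ahead of the robot, y to its left, z up, the work surface at z = 0. Lengths are in m, angles in rad, forces in N, time in s.
With the tool pointing down it reaches from about 0.225 to 0.875 m from the base axis. Payload 3.4 kg.
Tool frame: the origin (TCP) lies midway between the tips of the shut fingers; the grasp point (between the pads) lies 19 mm behind it (manip.grip_point_offset is the distance from the TCP to the grasp point, in m); z points along the fingers, y is the line along which they close (so a half turn about z gives the same grasp; the last joint's range is limited). The gripper opens to 85 mm and grips with 20 to 120 N. Pads are 22 mm wide; open, the fingers measure 114 mm over their backs; the gripper's body (76 mm by 85 mm) begins 54 mm behind the grasp point. The pads swing forward as they close: fully open they stand 13 mm farther back than shut.
Start: joints at [0.99, 0.276, 1.505, -0, 1.361, -0.121], TCP at [0.255, 0.515, 0.193] pointing down, gripper open.
Joint ranges: [-2.89, 2.89], [-0.75, 2.08], [0.22, 2.7], [-1.18, 4.32], [0.11, 2.71], [-2.7, 2.7]. Speed limits (rad/s): [2.57, 2.57, 3.14, 3.14, 3.14, 3.14].

INTERFACE

Orientations are given as a unit quaternion [w, x, y, z].
In Python, from rig import manip gives the robot as it stands.
- The arm moves only by the shell command python3 -m handwheel 'ROWS' [FORCE]. ROWS is JSON, a list of rows, each an object with "translation": the shift along the tool's x, y, z in m, a list of three; "angular": the turn, a rotation vector about the tool's x, y, z in degrees, a list of three; "hand": the closure, from 0 (fully open) to 1 (shut). A call has 1 to 10 rows; each row shifts and turns the commanded pose from where the row before left it, along the tool's axes as they then stand; what a row does not reach is not made up. A row lasts 1/12 s, in which the tool goes at most 41.7 mm and 7.16 degrees, less where a joint would pass 70% of its speed; a pose out of reach is approached as far as the arm can. A call with a gripper value outside its range is refused whole. The fingers move at their own pace and stop on an object; FORCE is the grip in N (left out, the last holds). Time passes only in rows, so rows that do not move let the fingers close. It gives the time, the measured TCP pose, the force, the opening and the grip force at its end, in the units of the state.
- manip.get_state(): the state, without advancing time (a new reading comes with each control period).
- manip.get_image(name): name is "side" or "top"; returns the picture (480x640x3 uint8, red, green, blue); there is no depth.
- manip.camera_info(name): a dict with "camera_matrix" (3x3 intrinsics, pixels), "k1" (the pictures are not rectified: a ray, as slopes to the right and down, at radius r is drawn at 1 + k1 r^2 times it, then the intrinsics apply), "eye" and "orientation" of the camera in the world. Camera axes: x right, y down, z forward; pixel columns grow to the right and rows downward; lengths in m; the calibration is good to about 2 mm. A picture is of the moment at which its call begins. camera_info takes no time and is no camera call.
- manip.sign_off(): hands the job in; it is judged then, once.
The state is a dict: "clock": time; "qpos": joint angles; "qd": joint speeds; "effort": joint torques, N m; "position": TCP position; "ee_rot": TCP orientation; "contact_force": force on the tool from outside, world axes, zero at the start; "moment": the same for the moment, N m; "width": finger opening in m; "gripper_force": force on a finger pad.
Only numpy, scipy, OpenCV 4.12 (cv2) and the standard library are available. Lean on these libraries where they do the work, as an engineer would, in place of code of your own. Each camera call takes 0.05 s, during which the arm holds its last target. There are 200 camera calls.

TASK

One of the two empty blue parts crates is a returnable one, with the supplier's stamp (a white ring with a bar across it) on its underside. First tip both crates over backwards, away from the robot, so that each lies on its back with its underside facing the robot; only then push the stamped one sideways along the bench, still lying on its back, until its middle is on the white dispatch line, and leave the other lying where it fell. Use the fingers only to push: do not lift either crate off the bench, and leave the other things on the bench alone.

Things in the scene. Friction and masses are not known exactly. Their poses are not given: they have to be found in the camera images.
- stamped_crate: open-topped empty blue plastic box, stamp (80 mm wide) underneath, otherwise like the other crate: 60 mm deep (x), 110 wide (y), 88 high (z), walls 4 mm, 0.2-0.4 kg. Starts upright, one crate left and one right of the line, x axis within 17 degrees of straight away from the robot. Origin: centre of the underside. On its back, x points down, it is 60 mm high and the mouth faces away
- plain_crate: the other crate, same size, weight, looks and axes, nothing on its underside. Origin: centre of the underside. A push on the middle of either crate's near face (110 mm wide), square to it and 70 to 80 mm above the bench, tips the crate about its far bottom edge instead of sliding it; past about 35 degrees it falls on by itself
- stamped_crate_mid (a point): the middle of the stamped crate: on its z axis, 44 mm from the centre of the underside; 30 mm above the bench when the crate lies on its back; the centre of mass is 8 mm nearer the underside
- plain_crate_mid (a point): the middle of the plain crate, likewise
- dispatch_line: flat white strip of marking tape on the bench between the two crates, 180 mm long (its x, away from the robot), 50 mm wide (its y), too thin to feel. Origin: its centre, on the bench. A tall stack of red boxes stands beyond its far end and to the right: its nearest corner, 220 to 330 mm up, is only 65 to 80 mm past the strip's centre: keep the hand and wrist clear of it
- grease_tin: bystander: round tin, 66 mm across, 38 mm high; origin under its centre
- small_carton_2: bystander: blue carton 63 x 105 x 55 mm; origin under its centre
- brake_pad_1: bystander: brake pad lying flat, 61 x 123 x 16 mm, behind the left-hand crate; origin under its centre
- spark_plug_1: bystander: spark plug lying beyond the line's far end, 18 x 70 x 19 mm; origin under its centre
- battery_pack: bystander: power-tool battery, 59 x 111 x 70 mm, to the right of the right-hand crate; origin under its centre
- aerosol_1: bystander: spray can, 66 mm across, 202 mm high, far behind; origin under its centre
- hex_key_set: bystander: red folding hex key set lying, 26 x 95 x 27 mm, far to the right; origin under its centre

How it is judged:
By the outcome, as a careful person would: the job done as asked, in the order asked, and still so for the second after the job is handed in, with the robot touching nothing.
It also fails if it takes over 72 s, if anything falls off the work surface, if the arm or the gripper's body presses on something with over 40 N, if the wrist force passes 120 N, or if a joint passes its speed limit or range.

## Working session

There is one attempt and no reset: what is moved stays moved. The work goes in short steps, Python scripts to look and compute and a shell command to move; the robot and the scene stay as the last step left them, time stands still between calls to the robot, and variables do not carry over. Pictures are saved under pics/ and viewed, at most 10 in all, crops included, and the job is handed in when it is done.

```bash
mkdir -p pics; ls
python3 - <<'E'
from rig import manip
import cv2
for n in("top","side"):
    cv2.imwrite(f"pics/{n}0.png",manip.get_image(n)[:,:,::-1]); print(n,manip.camera_info(n))
s=manip.get_state();print(s['clock'],s['position'],s['ee_rot'],s['width'])
E
```

```text
pics
top {'camera_matrix': array([[446.53124724,   0.        , 317.99746006],
       [  0.        , 446.53124724, 233.09070367],
       [  0.        ,   0.        ,   1.        ]]), 'k1': 0.02004154443460012, 'eye': array([ 0.33552515, -0.12043914,  1.10522553]), 'orientation': array([ 0.05850749, -0.69883463,  0.70828458, -0.08087025])}
side {'camera_matrix': array([[500.7278519 ,   0.        , 324.30434328],
       [  0.        , 500.7278519 , 245.23208958],
       [  0.        ,   0.        ,   1.        ]]), 'k1': -0.13730442007972818, 'eye': array([0.55738219, 1.03368961, 0.62347998]), 'orientation': array([ 0.00929733,  0.00903949,  0.84686261, -0.53165361])}
0.1 [0.25486363 0.51483944 0.19262211] [-2.97166505e-04  2.27867201e-01  9.73691861e-01 -7.80717186e-04] 0.08566079705030792
```

View pics/top0.png

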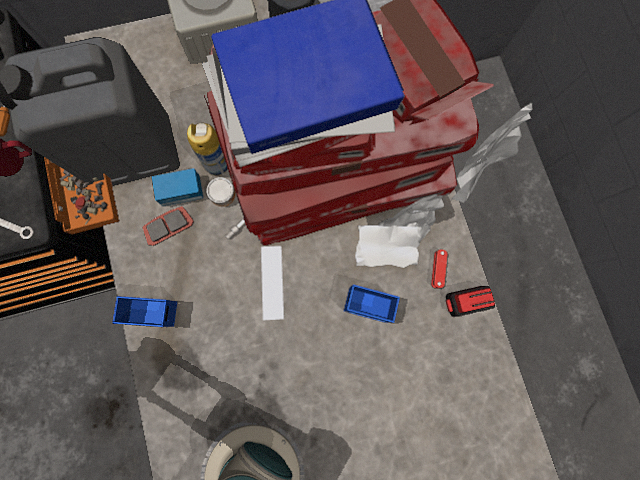

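View pics/side0.png

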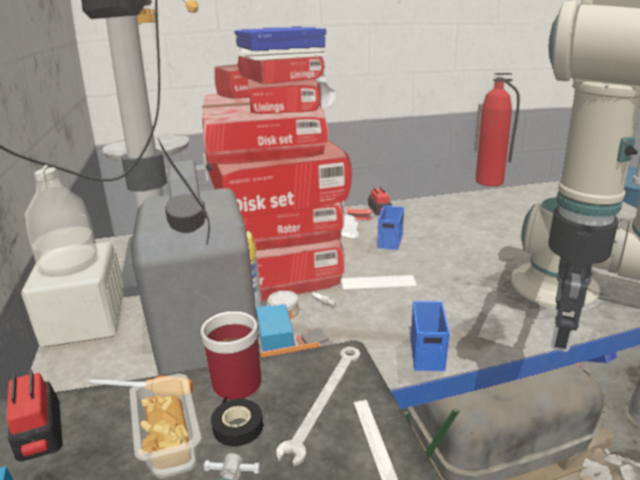

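The top view shows the left crate around (145,311), the right crate around (372,303), the line around (272,283), and the spark plug around (235,230). In the side view the left crate is at (430,335) and the right one at (391,228).

```bash
cat > h.py <<'E'
import numpy as np, cv2
from scipy.spatial.transform import Rotation as R
from rig import manip
def cam(n):
    c=manip.camera_info(n); q=c['orientation']
    return c['camera_matrix'],c['k1'],np.array(c['eye']),R.from_quat(np.r_[q[1:],q[0]]).as_matrix()
def ray(n,uv,z):
    K,k,e,M=cam(n)
    d=cv2.undistortPoints(np.array(uv,float).reshape(-1,1,2),K,np.array([k,0,0,0.]))[:,0]
    d=np.c_[d,np.ones(len(d))]@M.T
    return (e+d*((z-e[2])/d[:,2])[:,None])[:,:2]
def proj(n,P):
    K,k,e,M=cam(n); p=(np.array(P,float).reshape(-1,3)-e)@M
    return cv2.projectPoints(p.reshape(-1,1,3),np.zeros(3),np.zeros(3),K,np.array([k,0,0,0.]))[0][:,0]
def hull(mask,box):
    m=np.zeros_like(mask);x0,y0,x1,y1=box;m[y0:y1,x0:x1]=mask[y0:y1,x0:x1]
    cs=cv2.findContours(m,cv2.RETR_EXTERNAL,cv2.CHAIN_APPROX_NONE)[0]
    c=max(cs,key=cv2.contourArea);return cv2.convexHull(c)
def rect(p):
    (c,s,a)=cv2.minAreaRect((np.array(p)*1000).astype(np.float32)); return np.round(c),np.round(s),round(a,1)
E
python3 - <<'E'
from h import *
im=cv2.imread('pics/top0.png');hsv=cv2.cvtColor(im,cv2.COLOR_BGR2HSV)
blue=cv2.inRange(hsv,(107,120,40),(125,255,255))
for b in((95,280,200,345),(330,270,420,335)):
    h=hull(blue,b);q=cv2.approxPolyDP(h,4,True)[:,0];print(q.tolist(),np.round(ray('top',q,.088),3).tolist(),rect(ray('top',h,.088)))
w=cv2.inRange(hsv,(0,0,200),(180,40,255))
h=hull(w,(250,235,295,330));print('line',rect(ray('top',h,0)),np.round(ray('top',cv2.approxPolyDP(h,4,True),0),3).tolist())
print('tin,carton,plug,pad,battery,hex',np.round(ray('top',[(220,190),(177,188),(235,230),(168,226),(470,301),(440,269)],.02),3).tolist())
print(proj('top',[(.255,.515,.19),(0,0,0),(.3,.3,0)]))
a=cv2.imread('pics/top0.png')[270:340,90:430];cv2.imwrite('pics/c0.png',cv2.resize(a,None,fx=2.3,fy=2.3,interpolation=2))
E
```

```text
[[116, 298], [176, 301], [173, 325], [113, 323]] [[0.397, 0.296], [0.388, 0.165], [0.336, 0.169], [0.342, 0.299]] (array([366., 232.]), array([134.,  60.]), 85.0)
[[350, 287], [399, 297], [393, 322], [344, 310]] [[0.413, -0.225], [0.389, -0.336], [0.334, -0.319], [0.362, -0.21]] (array([ 375., -273.]), array([116.,  64.]), 74.3)
line (array([435., -42.]), array([179.,  48.]), 1.6) [[0.525, -0.059], [0.347, -0.067], [0.346, -0.021], [0.522, -0.017]]
tin,carton,plug,pad,battery,hex [[0.665, 0.087], [0.671, 0.194], [0.562, 0.048], [0.574, 0.212], [0.381, -0.523], [0.459, -0.455]]
[[-29.948941   372.57249196]
 [252.30237662 475.68223678]
 [126.72432702 341.24356136]]
```

View pics/c0.png

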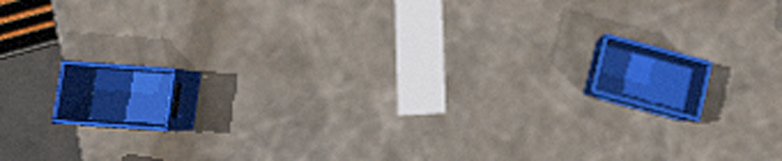

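Both crates are placed: left centre about (.366,.243) with yaw −4°, right centre about (.375,−.274) with yaw −14°. The line is at y≈−.042. I'll tip the left one first.

```bash
python3 -m handwheel '[{"translation":[0,0,0],"angular":[0,0,-5.6],"hand":1},{"translation":[0,0,0],"angular":[0,0,-5.6],"hand":1},{"translation":[0,0,0],"angular":[0,0,-5.6],"hand":1},{"translation":[0,0,0],"angular":[0,0,-5.6],"hand":1},{"translation":[-0.008,-0.038,0],"angular":[0,0,0],"hand":1},{"translation":[-0.008,-0.038,0],"angular":[0,0,0],"hand":1},{"translation":[-0.008,-0.038,0],"angular":[0,0,0],"hand":1},{"translation":[-0.008,-0.038,0],"angular":[0,0,0],"hand":1},{"translation":[-0.008,-0.038,0],"angular":[0,0,0],"hand":1},{"translation":[-0.008,-0.038,0],"angular":[0,0,0],"hand":1}]'
python3 -m handwheel '[{"translation":[-0.004,-0.03,0],"angular":[0,0,0],"hand":1},{"translation":[0,0,0],"angular":[0,0,0],"hand":1}]'
```

```text
clock: 0.93
position: [0.2868, 0.2827, 0.193]
ee_rot: [-0.0, 0.034, 0.999, -0.0]
contact_force: [1.5, -0.2, 0.2]
width: -0.0
gripper_force: 0.0
clock: 1.1
position: [0.2883, 0.2492, 0.193]
ee_rot: [-0.0, 0.037, 0.999, -0.002]
contact_force: [-0.4, -0.1, -0.3]
width: 0.0
gripper_force: 0.0
```

```bash
python3 -m handwheel '[{"translation":[0,0,0.03],"angular":[0,0,0],"hand":1},{"translation":[0,0,0.03],"angular":[0,0,0],"hand":1},{"translation":[0,0,0.03],"angular":[0,0,0],"hand":1},{"translation":[0,-0.003,0.027],"angular":[0,0,0],"hand":1},{"translation":[-0.015,0,0],"angular":[0,0,0],"hand":1},{"translation":[-0.01,0,0],"angular":[0,0,0],"hand":1},{"translation":[-0.006,0,0],"angular":[0,0,0],"hand":1},{"translation":[-0.006,0,0],"angular":[0,0,0],"hand":1},{"translation":[-0.006,0,0],"angular":[0,0,0],"hand":1}]'
python3 -m handwheel '[{"translation":[-0.006,0,0],"angular":[0,0,0],"hand":1},{"translation":[-0.006,0,0],"angular":[0,0,0],"hand":1},{"translation":[-0.006,0,0],"angular":[0,0,0],"hand":1}]'
python3 - <<'E'
from h import *
cv2.imwrite('pics/t1.png',manip.get_image('side')[:,:,::-1][180:400,340:620])
E
```

```text
clock: 1.85
position: [0.3345, 0.2493, 0.078]
ee_rot: [0.002, 0.035, 0.999, 0.001]
contact_force: [-0.2, 0.5, 0.1]
width: -0.0001
gripper_force: 0.0
clock: 2.1
position: [0.3508, 0.2473, 0.0769]
ee_rot: [0.0, 0.034, 0.999, 0.0]
contact_force: [-0.3, 0.1, 0.7]
width: 0.0003
gripper_force: 0.0
```

View pics/t1.png

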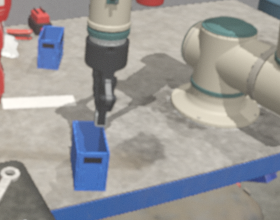

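Run:
```python
from h import *
s=manip.get_state();print(s['position'],s['contact_force'])
print('tcp',proj('side',s['position']))
c=np.array([.366,.2425]);a=np.radians(-4);X=np.array([np.cos(a),np.sin(a)]);Y=np.array([-X[1],X[0]])
for z in(.088,0):
  print(z,proj('side',[np.r_[c+sx*.03*X+sy*.055*Y,z] for sx,sy in((-1,-1),(-1,1),(1,1),(1,-1))]).round().tolist())
im=manip.get_image('side')[:,:,::-1][285:385,395:475];cv2.imwrite('pics/t1b.png',cv2.resize(im,None,fx=6,fy=6,interpolation=2))
```

```text
[0.35224986 0.24746478 0.07688233] [ 0.80725591 -0.81083561  0.54897892]
tcp [[436.94640394 321.47917379]]
0.088 [[441.0, 300.0], [450.0, 332.0], [417.0, 332.0], [411.0, 300.0]]
0 [[438.0, 336.0], [445.0, 370.0], [414.0, 370.0], [409.0, 336.0]]
```

View pics/t1b.png

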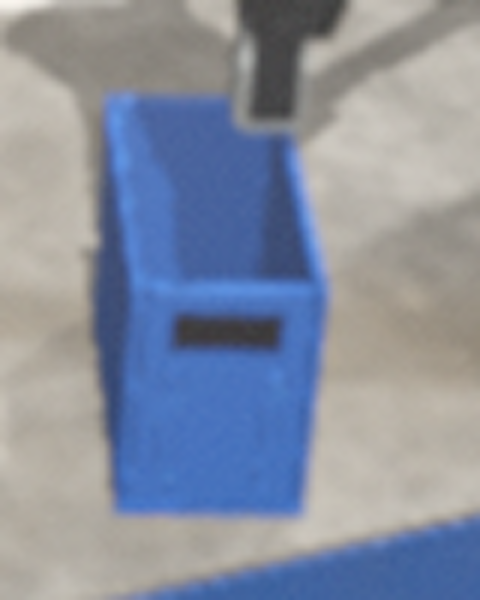

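The finger's tip is drawn near (440,307), 15 px above where the stated TCP projects (437,321). I'll cross-check from the top before pushing.

Run:
```python
from h import *
K,k,e,M=cam('side')
for z in(.05,.077,.1,.12):print(z,ray('side',[(439.7,306.7)],z))
print('tcp top',proj('top',manip.get_state()['position']))
im=manip.get_image('top')[:,:,::-1][260:380,80:240];cv2.imwrite('pics/t2.png',cv2.resize(im,None,fx=5,fy=5,interpolation=2))
```

```text
0.05 [[0.32535177 0.15526207]]
0.077 [[0.33627599 0.1966193 ]]
0.1 [[0.34558181 0.23184953]]
0.12 [[0.35367382 0.26248451]]
tcp top [[139.03227155 318.42851888]]
```

View pics/t2.png

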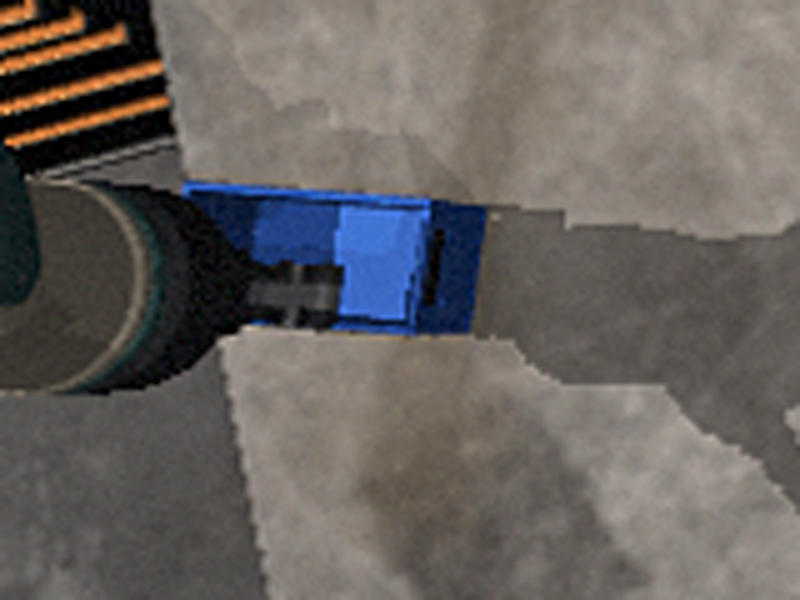

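Run:
```python
from h import *
from scipy.optimize import least_squares
for t in((149,318),(146,318),(143,318)):
  f=lambda p:np.r_[proj('side',p)[0]-(439.7,306.7),proj('top',p)[0]-t]
  r=least_squares(f,[.35,.24,.08]);print(r.x.round(4),r.fun.round(1))
s=manip.get_state();print(s['position'],s['qpos'],s['ee_rot'])
```

```text
[0.3468 0.2208 0.093 ] [-2.1 -0.  -0.5  2.2]
[0.3475 0.226  0.0964] [-1.8 -0.  -0.4  1.9]
[0.3483 0.2312 0.0997] [-1.5 -0.  -0.3  1.6]
[0.35042008 0.24716329 0.07652312] [ 4.51639572e-01  1.62884227e-01  1.98149639e+00  1.27578827e-04
  9.96939863e-01 -1.04985479e+00] [9.52707141e-05 3.46786491e-02 9.99398504e-01 1.10964503e-04]
```

Run:
```python
from h import *
print(proj('side',[(.2549,.5148,.1926),(.2549,.5148,.2056)]))
im=manip.get_image('side')[:,:,::-1]
a=cv2.imread('pics/side0.png')[260:370,530:620]; b=im[200:350,400:490]
a=cv2.resize(a,None,fx=4,fy=4,interpolation=2);b=cv2.resize(b,None,fx=4,fy=4,interpolation=2)
o=np.zeros((600,720,3),np.uint8);o[:440,:360]=a;o[:,360:]=b;cv2.imwrite('pics/t3.png',o)
```

```text
[[553.2604049  359.4047743 ]
 [555.14125793 351.7544088 ]]
```

View pics/t3.png

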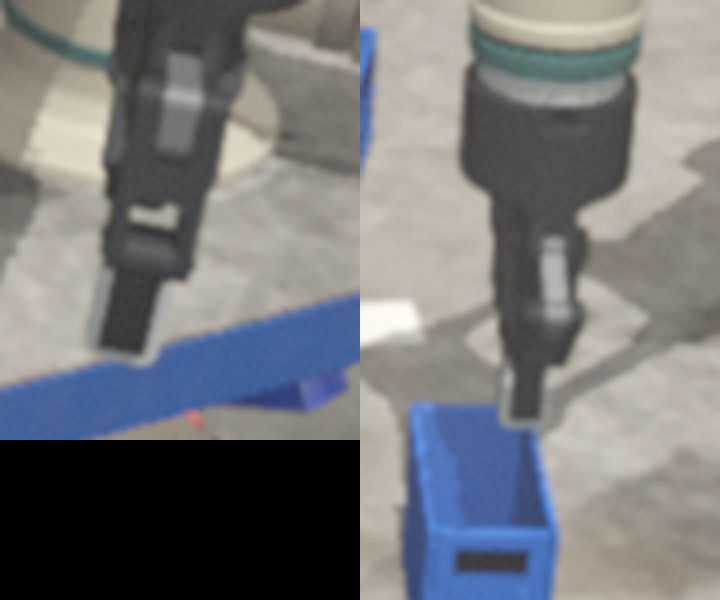

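The picture shows the tip standing over the rim instead of against the near face, so the true tip is higher than reported. I'll back off and touch the bench gently to measure the offset.

```bash
python3 -m handwheel '[{"translation":[0.02,0,-0.01],"angular":[0,0,0],"hand":1},{"translation":[0.03,0,0],"angular":[0,0,0],"hand":1},{"translation":[0.02,0,0],"angular":[0,0,0],"hand":1},{"translation":[0,0,0.03],"angular":[0,0,0],"hand":1},{"translation":[0,0,0.03],"angular":[0,0,0],"hand":1},{"translation":[0,0,0.01],"angular":[0,0,0],"hand":1},{"translation":[0,0,0.005],"angular":[0,0,0],"hand":1},{"translation":[0,0,0],"angular":[0,0,0],"hand":1}]'
python3 - <<'E'
from h import *
s=manip.get_state();print(proj('side',s['position']),proj('top',s['position']))
a=manip.get_image('side')[:,:,::-1][280:380,410:500];b=manip.get_image('top')[:,:,::-1][290:370,110:190]
o=np.zeros((500,800,3),np.uint8);o[:400,:360]=cv2.resize(a,None,fx=4,fy=4,interpolation=2);o[:400,400:]=cv2.resize(b,None,fx=5,fy=5,interpolation=2);cv2.imwrite('pics/t4.png',o)
E
```

```text
clock: 2.97
position: [0.279, 0.2515, 0.0106]
ee_rot: [-0.001, 0.034, 0.999, -0.001]
contact_force: [0.1, -0.3, 1.4]
width: 0.0002
gripper_force: 0.0
[[471.1793473  349.13805388]] [[145.46188015 350.21780232]]
```

View pics/t4.png

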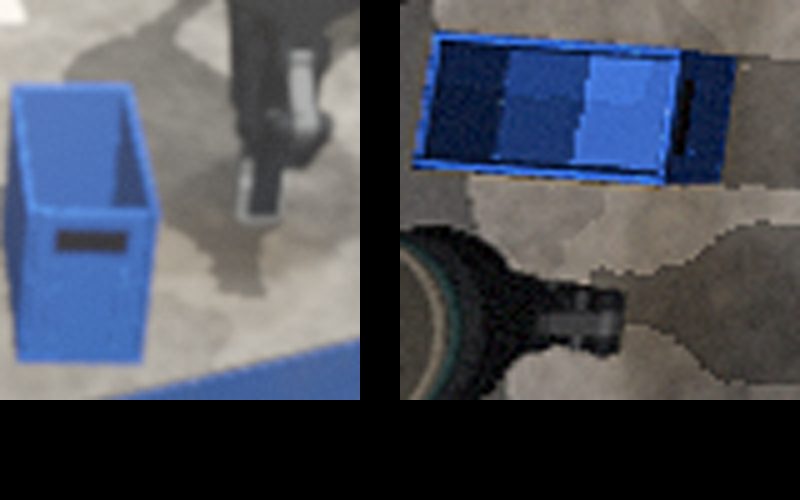

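```bash
python3 - <<'E'
from h import *
from scipy.optimize import least_squares
for d in(.0,.008,.0145):
  f=lambda p:np.r_[proj('side',p+[0,d,0])[0]-(474.5,334.5),proj('top',p-[0,d,0])[0]-(154.4,353)]
  r=least_squares(f,[.35,.24,.08]);print(d,r.x.round(4),r.fun.round(1))
E
python3 -m handwheel '[{"translation":[0,0,0.006],"angular":[0,0,0],"hand":1},{"translation":[0,0,0.004],"angular":[0,0,0],"hand":1},{"translation":[0,0,0],"angular":[0,0,0],"hand":1}]'
python3 -m handwheel '[{"translation":[0,0,0.004],"angular":[0,0,0],"hand":1},{"translation":[0,0,0.003],"angular":[0,0,0],"hand":1},{"translation":[0,0,0],"angular":[0,0,0],"hand":1}]'
```

```text
0.0 [0.2701 0.2258 0.027 ] [-1.3  0.  -0.3  1.4]
0.008 [0.2728 0.2305 0.0363] [-0.4  0.  -0.1  0.5]
0.0145 [0.2749 0.2342 0.0439] [ 0.3 -0.   0.1 -0.3]
clock: 3.32
position: [0.28, 0.2519, 0.0012]
ee_rot: [-0.0, 0.034, 0.999, -0.0]
contact_force: [0.7, -0.7, 1.0]
width: 0.0004
gripper_force: 0.0
clock: 3.57
position: [0.2798, 0.2517, -0.006]
ee_rot: [-0.0, 0.034, 0.999, -0.0]
contact_force: [-0.3, 0.9, 0.8]
width: 0.0002
gripper_force: 0.0
```

```bash
python3 -m handwheel '[{"translation":[0,0,0.003],"angular":[0,0,0],"hand":1},{"translation":[0,0,0.003],"angular":[0,0,0],"hand":1},{"translation":[0,0,0],"angular":[0,0,0],"hand":1}]'
python3 -m handwheel '[{"translation":[0,0,0.003],"angular":[0,0,0],"hand":1},{"translation":[0,0,0],"angular":[0,0,0],"hand":1}]'
python3 -m handwheel '[{"translation":[0,0,0.003],"angular":[0,0,0],"hand":1},{"translation":[0,0,0],"angular":[0,0,0],"hand":1}]'
```

```text
clock: 3.82
position: [0.2798, 0.2518, -0.0121]
ee_rot: [-0.0, 0.034, 0.999, -0.0]
contact_force: [0.4, -0.4, -0.1]
width: -0.0001
gripper_force: 0.0
clock: 3.98
position: [0.2799, 0.2519, -0.015]
ee_rot: [-0.0, 0.034, 0.999, -0.0]
contact_force: [-0.6, -0.0, 0.2]
width: 0.0005
gripper_force: 0.0
clock: 4.15
position: [0.2799, 0.2519, -0.0179]
ee_rot: [-0.0, 0.034, 0.999, -0.0]
contact_force: [0.7, 0.1, 0.1]
width: 0.0002
gripper_force: 0.0
```

```bash
python3 -m handwheel '[{"translation":[0,0,0.003],"angular":[0,0,0],"hand":1},{"translation":[0,0,0],"angular":[0,0,0],"hand":1}]'
python3 -m handwheel '[{"translation":[0,0,0.003],"angular":[0,0,0],"hand":1},{"translation":[0,0,0],"angular":[0,0,0],"hand":1}]'
python3 - <<'E'
from h import *
s=manip.get_state();print(s['position'],proj('side',s['position']))
b=manip.get_image('top')[:,:,::-1];a=manip.get_image('side')[:,:,::-1];cv2.imwrite('pics/rawtop5.png',b)
o=np.zeros((500,800,3),np.uint8);o[:400,:360]=cv2.resize(a[280:380,410:500],None,fx=4,fy=4,interpolation=2);o[:400,400:]=cv2.resize(b[290:370,110:190],None,fx=5,fy=5,interpolation=2);cv2.imwrite('pics/t5.png',o)
E
```

```text
clock: 4.32
position: [0.2799, 0.2519, -0.0209]
ee_rot: [-0.0, 0.034, 0.999, -0.0]
contact_force: [-0.6, 0.2, -0.4]
width: 0.0
gripper_force: 0.0
clock: 4.48
position: [0.2799, 0.2519, -0.0239]
ee_rot: [-0.0, 0.034, 0.999, -0.0]
contact_force: [1.0, -0.9, 0.5]
width: 0.0003
gripper_force: 0.0
[ 0.27990047  0.25186058 -0.02394626] [[468.77125699 363.05768827]]
```

View pics/t5.png

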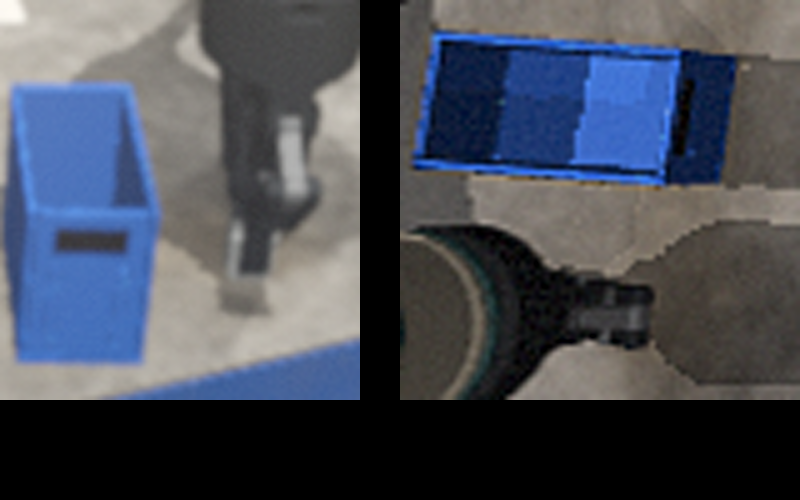

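The tip is drawn at about (472,349), still some 8 px above its shadow's end on the bench, and there is no contact at a reported z of −24 mm. I'll continue down gently.

```bash
python3 -m handwheel '[{"translation":[0,0,0.003],"angular":[0,0,0],"hand":1},{"translation":[0,0,0],"angular":[0,0,0],"hand":1}]'
python3 -m handwheel '[{"translation":[0,0,0.003],"angular":[0,0,0],"hand":1},{"translation":[0,0,0],"angular":[0,0,0],"hand":1}]' | grep -E "posi|contact"
python3 - <<'E'
from h import *
a=manip.get_image('side')[:,:,::-1]
# dark finger bottom
g=cv2.cvtColor(a,cv2.COLOR_BGR2GRAY)[320:375,455:490]
for r in range(0,55,2):print(320+r,' '.join('%3d'%v for v in g[r,::2]))
p=proj('side',[(.2549+.025,.5148+.051,.2056)]);print(p)
E
```

```text
clock: 4.75
position: [0.28, 0.2519, -0.0269]
ee_rot: [-0.0, 0.034, 0.999, -0.0]
contact_force: [-0.3, -0.7, -1.1]
width: 0.0001
gripper_force: 0.0
position: [0.2799, 0.2518, -0.0299]
contact_force: [-1.0, 1.0, 0.3]
320 124 128 128 123 114  79  61  68  66  53  62  60 119 176 175 112 123 140
322 123 123 122 116 108  72  59  65  66  59  57  60 117 176 176 125 131 143
324 123 116 109 106 103  86  63  68  59  62  57  64 105 172 177 138 146 150
326 113 106 107 106 103 100  72  68  65  66 102  98  97 165 176 155 142 147
328 112 108 108 104 101  95  64  66  63  69  79  89  95 152 172 158 104 115
330 109 110 111 109 103  94  64  61  63  60  63  82  96 150 163 149  97 100
332 108 107 108 112 112 102  74  60  60  57  57  67  75 109 115  99  69  91
334 109 108 107 112 115 111  90  62  60  53  56  59  66  79  78  63  72 120
336 114 110 107 105 106 108  89  71  59  56  57  59  59  62  54  70 119 139
338 110 109 106 103 101 100 108 119  64  57  60  58  59  61  64 111 138 140
340 111 111 109 103 100  98 119 129  68  59  58  79  97  84 103 126 128 131
342 126 108 110 107 104 102 134 136  63  59  59 
[... 573 characters left out ...]
66 163 155 136 110 103 105 113 130 135 166 179 184 184 183 178
360 170 166 163 158 160 161 147 142 146 160 171 171 180 184 185 185 183 183
362 173 167 163 163 167 166 165 165 175 179 179 180 186 184 181 179 178 179
364 171 168 168 165 164 160 162 170 187 187 187 185 182 181 182 182 178 180
366 166 165 168 163 156 160 166 179 188 188 185 184 185 186 180 178 165 151
368 169 169 172 169 165 164 172 175 186 180 181 181 166 157 147 129 122 117
370 174 172 172 170 174 172 170 171 165 150 137 127 125 114 104 103 100 100
372 175 171 173 163 155 150 133 121 125 105 103  99  99  98  99 100 101  97
374 156 148 139 126 112 102 103  93  93  96  98  97  99  96  99  99  99  97
[[552.17730092 377.68508325]]
```

```bash
for i in 1; do :; done
python3 -m handwheel '[{"translation":[0,0,0.004],"angular":[0,0,0],"hand":1},{"translation":[0,0,0],"angular":[0,0,0],"hand":1}]' | grep -E "posi|contact"
python3 -m handwheel '[{"translation":[0,0,0.003],"angular":[0,0,0],"hand":1},{"translation":[0,0,0],"angular":[0,0,0],"hand":1}]' | grep -E "posi|contact"
```

```text
position: [0.2799, 0.2518, -0.034]
contact_force: [-0.5, -0.7, -0.3]
position: [0.2799, 0.2518, -0.037]
contact_force: [0.9, -0.5, -0.7]
```

```bash
python3 -m handwheel '[{"translation":[0,0,0.003],"angular":[0,0,0],"hand":1},{"translation":[0,0,0],"angular":[0,0,0],"hand":1}]' | grep -E "posi|contact"
python3 -m handwheel '[{"translation":[0,0,0.003],"angular":[0,0,0],"hand":1},{"translation":[0,0,0],"angular":[0,0,0],"hand":1}]' | grep -E "posi|contact"
```

```text
position: [0.2802, 0.2521, -0.038]
contact_force: [-4.9, -2.6, 27.8]
position: [0.2803, 0.2521, -0.0382]
contact_force: [-11.1, -6.6, 71.7]
```

```bash
python3 -m handwheel '[{"translation":[0,0,-0.01],"angular":[0,0,0],"hand":1},{"translation":[0,0,-0.04],"angular":[0,0,0],"hand":1},{"translation":[0,0,-0.03],"angular":[0,0,0],"hand":1}]' | grep -E "posi|contact"
python3 - <<'E'
from h import *
print(ray('side',[(472,352.5),(467,352.5),(476,352.5)],.008), ray('top',[((652-400)/5+110,(290)/5+290-0),((652-400)/5+110,345/5+290)],.016))
E
```

```text
position: [0.2796, 0.2517, 0.0387]
contact_force: [1.0, 0.7, -0.1]
[[0.27897756 0.25883872]
 [0.28883851 0.25817458]
 [0.27108126 0.25937842]] [[0.28354329 0.2156608 ]
 [0.25879402 0.21428173]]
```

Contact came at a reported z of −38 mm, so the true tip height is the reported z plus 38 mm, with x and y nearly right. The tip is now truly about 77 mm up. Pushing again.

```bash
python3 -m handwheel '[{"translation":[-0.03,-0.003,0.001],"angular":[0,0,0],"hand":1},{"translation":[-0.01,0,0],"angular":[0,0,0],"hand":1},{"translation":[-0.006,0,0],"angular":[0,0,0],"hand":1},{"translation":[-0.006,0,0],"angular":[0,0,0],"hand":1},{"translation":[-0.006,0,0],"angular":[0,0,0],"hand":1}]'| grep -E "posi|contact"
python3 -m handwheel '[{"translation":[-0.006,0,0],"angular":[0,0,0],"hand":1},{"translation":[-0.006,0,0],"angular":[0,0,0],"hand":1},{"translation":[-0.006,0,0],"angular":[0,0,0],"hand":1}]'| grep -E "posi|contact"
python3 - <<'E'
from h import *
a=manip.get_image('side')[:,:,::-1];cv2.imwrite('pics/r6.png',a)
hsv=cv2.cvtColor(a,cv2.COLOR_BGR2HSV);m=cv2.inRange(hsv,(105,120,60),(120,255,255))
h=hull(m,(370,280,470,366));print(cv2.boundingRect(h),cv2.approxPolyDP(h,4,True)[:,0].tolist())
a=cv2.imread('pics/side0.png');hsv=cv2.cvtColor(a,cv2.COLOR_BGR2HSV);m=cv2.inRange(hsv,(105,120,60),(120,255,255))
h=hull(m,(370,280,470,366));print(cv2.boundingRect(h),cv2.approxPolyDP(h,4,True)[:,0].tolist())
E
```

```text
position: [0.3352, 0.244, 0.0351]
contact_force: [-3.7, -0.2, 3.5]
position: [0.3558, 0.2436, 0.0361]
contact_force: [-1.5, -0.8, 4.7]
(395, 295, 48, 71) [[419, 295], [435, 325], [442, 358], [428, 365], [412, 365], [396, 336], [395, 305]]
(412, 302, 37, 64) [[440, 302], [448, 331], [444, 365], [414, 365], [414, 302]]
```

It's tilting. Continuing.

```bash
python3 -m handwheel '[{"translation":[-0.006,0,0],"angular":[0,0,0],"hand":1},{"translation":[-0.006,0,0],"angular":[0,0,0],"hand":1},{"translation":[-0.006,0,0],"angular":[0,0,0],"hand":1},{"translation":[-0.005,0,0],"angular":[0,0,0],"hand":1},{"translation":[0,0,0],"angular":[0,0,0],"hand":1},{"translation":[0,0,0],"angular":[0,0,0],"hand":1}]'| grep -E "posi|contact"
python3 - <<'E'
from h import *
a=manip.get_image('side')[:,:,::-1];cv2.imwrite('pics/r7.png',a)
hsv=cv2.cvtColor(a,cv2.COLOR_BGR2HSV);m=cv2.inRange(hsv,(105,120,60),(120,255,255))
h=hull(m,(340,280,470,366));print(cv2.boundingRect(h),cv2.approxPolyDP(h,4,True)[:,0].tolist())
print(proj('side',[(x,y,z) for x in(.396,.484) for y in (.187,.297) for z in(0,.06)]).round())
E
```

```text
position: [0.379, 0.2421, 0.0361]
contact_force: [0.1, -0.6, -0.8]
(368, 312, 48, 54) [[410, 313], [412, 365], [376, 365], [368, 351], [369, 313]]
[[407. 336.]
 [409. 312.]
 [416. 371.]
 [418. 345.]
 [365. 338.]
 [365. 313.]
 [370. 372.]
 [370. 347.]]
```

The left crate has fallen; its corners match the predicted lying pose. Now to the right crate.

```bash
python3 -m handwheel '[{"translation":[0.03,0,0],"angular":[0,0,0],"hand":1},{"translation":[0.022,0,-0.03],"angular":[0,0,0],"hand":1},{"translation":[0,0,-0.03],"angular":[0,0,0],"hand":1},{"translation":[0,-0.0385,0],"angular":[0,0,0],"hand":1},{"translation":[0,-0.0385,0],"angular":[0,0,0],"hand":1},{"translation":[0,-0.0385,0],"angular":[0,0,0],"hand":1},{"translation":[0,-0.0385,0],"angular":[0,0,0],"hand":1},{"translation":[0,-0.0385,0],"angular":[0,0,0],"hand":1},{"translation":[0,-0.0385,0],"angular":[0,0,0],"hand":1},{"translation":[0,-0.0385,0],"angular":[0,0,0],"hand":1}]'| grep -E "posi|contact"
python3 - <<'E'
from h import *
a=manip.get_image('top')[:,:,::-1];cv2.imwrite('pics/r8.png',a)
hsv=cv2.cvtColor(a,cv2.COLOR_BGR2HSV);m=cv2.inRange(hsv,(105,120,40),(125,255,255))
h=hull(m,(95,240,210,345));q=cv2.approxPolyDP(h,3,True)[:,0];print(q.tolist(),ray('top',q,.06).round(3).tolist())
# white pixels near the near edge
for r in range(q[:,1].max()-6,q[:,1].max()+5):print(r,a[r,118:172:4].tolist())
E
python3 -m handwheel '[{"translation":[0,-0.0385,0],"angular":[0,0,0],"hand":1},{"translation":[0,-0.0385,0],"angular":[0,0,0],"hand":1},{"translation":[0,-0.0385,0],"angular":[0,0,0],"hand":1},{"translation":[0,-0.0385,0],"angular":[0,0,0],"hand":1},{"translation":[0,-0.0385,0],"angular":[0,0,0],"hand":1},{"translation":[0,-0.0385,0],"angular":[0,0,0],"hand":1},{"translation":[0,0,0],"angular":[0,0,5],"hand":1},{"translation":[0,0,0],"angular":[0,0,5],"hand":1},{"translation":[0,0,0],"angular":[0,0,0],"hand":1}]'
```

```text
position: [0.3073, -0.0244, 0.0964]
contact_force: [1.0, 0.4, -0.1]
[[128, 259], [181, 265], [177, 298], [123, 296]] [[0.488, 0.287], [0.472, 0.165], [0.396, 0.171], [0.403, 0.293]]
292 [[123, 130, 136], [147, 122, 120], [195, 102, 57], [196, 102, 60], [199, 107, 66], [190, 96, 52], [194, 102, 57], [200, 106, 62], [213, 115, 64], [214, 118, 67], [211, 111, 62], [187, 100, 56], [148, 75, 38], [228, 126, 72]]
293 [[123, 131, 138], [116, 90, 88], [194, 100, 58], [196, 105, 59], [200, 107, 63], [197, 105, 58], [197, 108, 64], [197, 106, 61], [210, 112, 61], [215, 117, 67], [212, 113, 65], [214, 114, 63], [214, 114, 64], [223, 116, 65]]
294 [[119, 126, 131], [137, 109, 111], [192, 102, 57], [198, 105, 61], [194, 107, 62], [192, 99, 57], [195, 103, 58], [198, 106, 61], [195, 104, 60], [211, 116, 67], [208, 111, 64], [213, 114, 66], [214, 119, 72], [216, 110, 60]]
295 [[118, 124, 131], [194, 109, 65], [197, 98, 50], [165, 83, 46], [154, 77, 38], [180, 94, 50], [185, 98, 55], [193, 104, 62], [188, 96, 51], [190, 101, 56], [208, 112, 62], [214, 117, 66], [210, 113, 65], [190, 99, 52]]
296 [[1
[... 1042 characters left out ...]
, [107, 119, 130], [109, 123, 134], [105, 123, 139], [76, 88, 96], [58, 53, 51]]
301 [[90, 94, 97], [99, 104, 113], [110, 119, 126], [108, 113, 121], [103, 107, 117], [108, 116, 124], [120, 130, 138], [116, 124, 133], [115, 122, 129], [107, 116, 122], [108, 115, 124], [103, 112, 124], [92, 103, 114], [87, 100, 109]]
302 [[94, 99, 104], [108, 114, 119], [107, 115, 122], [101, 110, 115], [111, 119, 126], [112, 121, 131], [123, 131, 143], [120, 127, 135], [109, 116, 123], [109, 117, 124], [105, 115, 122], [100, 111, 119], [88, 97, 107], [86, 96, 105]]
clock: 8.78
position: [0.292, -0.2537, 0.0959]
ee_rot: [-0.0, 0.123, 0.992, 0.001]
contact_force: [-0.3, -0.5, 0.7]
width: 0.0
gripper_force: 0.0
```

```bash
python3 -m handwheel '[{"translation":[0,0,0.03],"angular":[0,0,0],"hand":1},{"translation":[0,0,0.03],"angular":[0,0,0],"hand":1},{"translation":[-0.03,0,0],"angular":[0,0,0],"hand":1},{"translation":[-0.01,0,0],"angular":[0,0,0],"hand":1},{"translation":[-0.006,0,0],"angular":[0,0,0],"hand":1},{"translation":[-0.006,0,0],"angular":[0,0,0],"hand":1},{"translation":[-0.006,0,0],"angular":[0,0,0],"hand":1}]'| grep -E "posi|contact"
python3 -m handwheel '[{"translation":[-0.006,0,0],"angular":[0,0,0],"hand":1},{"translation":[-0.006,0,0],"angular":[0,0,0],"hand":1},{"translation":[-0.006,0,0],"angular":[0,0,0],"hand":1},{"translation":[-0.006,0,0],"angular":[0,0,0],"hand":1}]'| grep -E "posi|contact"
python3 -m handwheel '[{"translation":[-0.006,0,0],"angular":[0,0,0],"hand":1},{"translation":[-0.006,0,0],"angular":[0,0,0],"hand":1},{"translation":[-0.005,0,0],"angular":[0,0,0],"hand":1},{"translation":[0,0,0],"angular":[0,0,0],"hand":1},{"translation":[0,0,0],"angular":[0,0,0],"hand":1}]'| grep -E "posi|contact"
python3 - <<'E'
from h import *
a=manip.get_image('side')[:,:,::-1];cv2.imwrite('pics/r9.png',a)
hsv=cv2.cvtColor(a,cv2.COLOR_BGR2HSV);m=cv2.inRange(hsv,(105,120,60),(120,255,255))
h=hull(m,(340,190,420,270));print(cv2.boundingRect(h),cv2.approxPolyDP(h,3,True)[:,0].tolist())
print(proj('side',[(.404+a*.97+b*.242,-.281-.242*a+.97*b,z) for a in(0,.088) for b in (-.055,.055) for z in(0,.06)]).round().tolist())
E
```

```text
position: [0.3489, -0.2675, 0.0372]
contact_force: [-2.3, 0.2, 1.1]
position: [0.3728, -0.2738, 0.0369]
contact_force: [-1.8, -1.2, 1.7]
position: [0.3887, -0.2773, 0.0361]
contact_force: [0.1, 0.4, 0.2]
(348, 213, 34, 34) [[354, 214], [380, 214], [375, 246], [348, 243], [348, 227]]
[[383.0, 233.0], [383.0, 214.0], [377.0, 249.0], [378.0, 229.0], [354.0, 231.0], [354.0, 212.0], [347.0, 246.0], [346.0, 227.0]]
```

Both crates are down. I'll retract and look for the stamp.

```bash
python3 -m handwheel '[{"translation":[0.03,0,0],"angular":[0,0,0],"hand":1},{"translation":[0.035,0,0],"angular":[0,0,0],"hand":1},{"translation":[0.02,0,-0.03],"angular":[0,0,0],"hand":1},{"translation":[0,0.04,-0.02],"angular":[0,0,0],"hand":1},{"translation":[0,0.04,-0.02],"angular":[0,0,0],"hand":1},{"translation":[0,0.04,0],"angular":[0,0,0],"hand":1},{"translation":[0,0.04,0],"angular":[0,0,0],"hand":1},{"translation":[0,0.04,0],"angular":[0,0,0],"hand":1},{"translation":[0,0.03,0],"angular":[0,0,0],"hand":1},{"translation":[0,0,0],"angular":[0,0,0],"hand":1}]'| grep -E "posi|contact|clock"
python3 - <<'E'
from h import *
a=np.mean([manip.get_image('top').astype(float) for _ in range(4)],0).astype(np.uint8)[:,:,::-1];cv2.imwrite('pics/r10.png',a)
hsv=cv2.cvtColor(a,cv2.COLOR_BGR2HSV);m=cv2.inRange(hsv,(105,120,40),(125,255,255))
for b in((95,240,210,345),(330,230,420,335)):
  h=hull(m,b);q=cv2.approxPolyDP(h,3,True)[:,0];print(q.tolist(),ray('top',q,.06).round(3).tolist(),rect(ray('top',h,.06)))
o=np.zeros((600,800,3),np.uint8)
o[:300,:780]=cv2.resize(a[275:305,112:190],None,fx=10,fy=10,interpolation=0);o[300:600]=cv2.resize(a[280:310,332:412],None,fx=10,fy=10,interpolation=0);cv2.imwrite('pics/t10.png',o)
E
```

```text
clock: 11.0
position: [0.3598, -0.0342, 0.1037]
contact_force: [1.2, 0.1, -0.5]
[[128, 259], [181, 265], [177, 298], [123, 296]] [[0.488, 0.287], [0.472, 0.165], [0.396, 0.171], [0.403, 0.293]] (array([441., 229.]), array([125.,  88.]), 85.1)
[[361, 249], [404, 260], [397, 295], [350, 285]] [[0.505, -0.257], [0.477, -0.358], [0.395, -0.337], [0.42, -0.228]] (array([ 448., -295.]), array([113.,  91.]), 74.2)
```

View pics/t10.png

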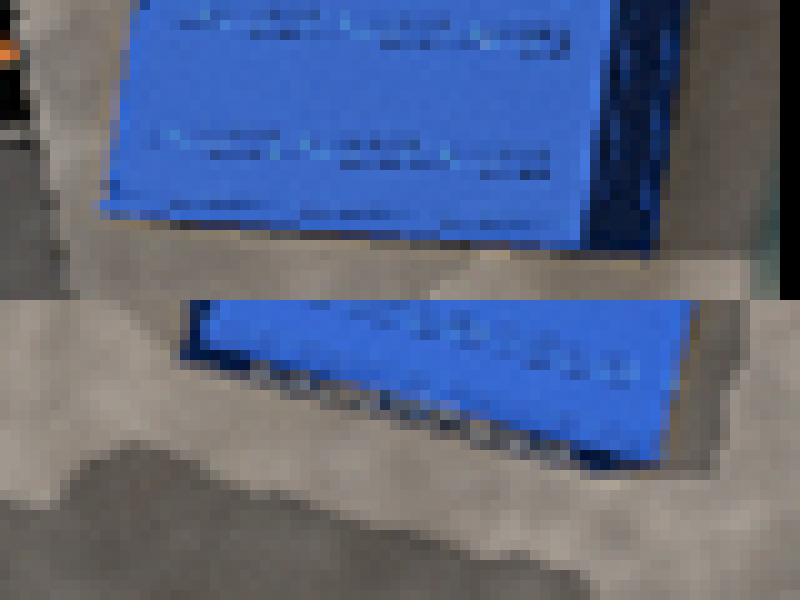

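In the close-up, the right crate's near edge (lower half) shows a whitish band from 250 to 590 px, about 80 of its 110 mm, between blue ends. The left crate shows only blue. So the right crate is the stamped one, and I'll push it left. First I turn the hand square, half open and tilted.

```bash
python3 -m handwheel '[{"translation":[0,0,-0.02],"angular":[0,0,7],"hand":0.55},{"translation":[0,0,-0.02],"angular":[0,0,7],"hand":0.55},{"translation":[0,0,-0.01],"angular":[0,0,7],"hand":0.55},{"translation":[0,0,0],"angular":[0,0,7],"hand":0.55},{"translation":[0,0,0],"angular":[0,0,7],"hand":0.55},{"translation":[0,0,0],"angular":[0,0,7],"hand":0.55},{"translation":[0,0,0],"angular":[0,0,7],"hand":0.55},{"translation":[0,0,0],"angular":[0,0,7],"hand":0.55},{"translation":[0,0,0],"angular":[0,0,7],"hand":0.55},{"translation":[0,0,0],"angular":[0,0,7],"hand":0.55}]' | grep -E "posi|ee"
python3 -m handwheel '[{"translation":[0,0,0],"angular":[0,0,6],"hand":0.55},{"translation":[0,0,0],"angular":[-6,0,0],"hand":0.55},{"translation":[0,0,0],"angular":[-6,0,0],"hand":0.55},{"translation":[-0.035,0,0],"angular":[0,0,0],"hand":0.55},{"translation":[-0.035,0,0],"angular":[0,0,0],"hand":0.55},{"translation":[-0.035,0,0],"angular":[0,0,0],"hand":0.55},{"translation":[-0.035,0,0],"angular":[0,0,0],"hand":0.55},{"translation":[-0.035,0,0],"angular":[0,0,0],"hand":0.55},{"translation":[-0.035,0,0],"angular":[0,0,0],"hand":0.55},{"translation":[-0.035,0,0],"angular":[0,0,0],"hand":0.55}]'
python3 - <<'E'
from h import *
s=manip.get_state();q=s['ee_rot'];print(R.from_quat(np.r_[q[1:],q[0]]).as_matrix().round(3),s['qpos'].round(2))
E
```

```text
position: [0.3597, -0.0407, 0.1535]
ee_rot: [-0.0, 0.672, 0.74, -0.0]
clock: 12.87
position: [0.3584, -0.2875, 0.1535]
ee_rot: [0.074, 0.704, 0.702, 0.074]
contact_force: [-0.4, 0.1, -0.4]
width: 0.0384
gripper_force: 0.0
[[ 0.004  0.978  0.208]
 [ 1.    -0.003 -0.001]
 [-0.     0.208 -0.978]] [-0.98  0.04  1.93  0.2   1.06 -1.07]
```

```bash
python3 -m handwheel '[{"translation":[-0.034,0,0],"angular":[0,0,0],"hand":0.55},{"translation":[-0.034,0,0],"angular":[0,0,0],"hand":0.55},{"translation":[-0.034,0.02,0.004],"angular":[0,0,0],"hand":0.55},{"translation":[0,0.033,0.007],"angular":[0,0,0],"hand":0.55},{"translation":[0,0.033,0.007],"angular":[0,0,0],"hand":0.55},{"translation":[0,-0.007,0.032],"angular":[0,0,0],"hand":0.55},{"translation":[0,-0.007,0.032],"angular":[0,0,0],"hand":0.55},{"translation":[0,-0.007,0.032],"angular":[0,0,0],"hand":0.55},{"translation":[0,0,0],"angular":[0,0,0],"hand":0.55}]' | grep -E "posi|cont"
python3 -m handwheel '[{"translation":[0,-0.007,0.03],"angular":[0,0,0],"hand":0.55},{"translation":[0,-0.006,0.03],"angular":[0,0,0],"hand":0.55},{"translation":[0,-0.001,0.008],"angular":[0,0,0],"hand":0.55},{"translation":[0,0,0],"angular":[0,0,0],"hand":0.55}]' | grep -E "posi|cont"
```

```text
position: [0.4426, -0.3829, 0.0489]
contact_force: [-0.8, 1.2, -1.0]
position: [0.4465, -0.3858, -0.015]
contact_force: [0.9, -0.5, 0.3]
```

```bash
python3 -m handwheel '[{"translation":[0.01,0,0],"angular":[0,0,0],"hand":0.55},{"translation":[0.01,0,0],"angular":[0,0,0],"hand":0.55},{"translation":[0.01,0,0],"angular":[0,0,0],"hand":0.55},{"translation":[0.01,0,0],"angular":[0,0,0],"hand":0.55},{"translation":[0.01,0,0],"angular":[0,0,0],"hand":0.55},{"translation":[0.01,0,0],"angular":[0,0,0],"hand":0.55},{"translation":[0.01,0,0],"angular":[0,0,0],"hand":0.55},{"translation":[0.01,0,0],"angular":[0,0,0],"hand":0.55},{"translation":[0,0,0],"angular":[0,0,0],"hand":0.55}]' | grep -E "posi|cont"
cat > m.py <<'E'
from h import *
a=manip.get_image('top')[:,:,::-1]
hsv=cv2.cvtColor(a,cv2.COLOR_BGR2HSV);m=cv2.inRange(hsv,(105,120,40),(125,255,255))
for b in((95,240,210,345),(215,240,420,335)):
  h=hull(m,b);q=cv2.approxPolyDP(h,3,True)[:,0];print(q.tolist(),ray('top',q,.06).round(3).tolist(),rect(ray('top',h,.06)))
b=manip.get_image('side')[:,:,::-1]
hsv=cv2.cvtColor(b,cv2.COLOR_BGR2HSV);m=cv2.inRange(hsv,(105,120,60),(120,255,255))
h=hull(m,(335,190,430,305));q=cv2.approxPolyDP(h,3,True)[:,0];print('side',q.tolist(),ray('side',q,.06).round(3).tolist())
E
python3 m.py
```

```text
position: [0.4474, -0.3027, -0.0139]
contact_force: [0.3, 0.8, 2.1]
[[128, 259], [181, 265], [177, 298], [123, 296]] [[0.488, 0.287], [0.472, 0.165], [0.396, 0.171], [0.403, 0.293]] (array([441., 229.]), array([125.,  88.]), 85.1)
[[375, 261], [376, 297], [329, 297], [330, 260]] [[0.476, -0.289], [0.391, -0.288], [0.393, -0.178], [0.479, -0.183]] (array([ 435., -235.]), array([112.,  87.]), 89.2)
side [[383, 220], [387, 231], [386, 254], [358, 254], [356, 222]] [[0.396, -0.291], [0.393, -0.214], [0.412, -0.075], [0.482, -0.079], [0.474, -0.282]]
```

The crate squared up against the fingers (yaw ≈ 0, mid about (.435,−.234)). It needs about 190 mm more.

```bash
python3 -m handwheel '[{"translation":[0.01,0,0],"angular":[0,0,0],"hand":0.55},{"translation":[0.01,0,0],"angular":[0,0,0],"hand":0.55},{"translation":[0.01,0,0],"angular":[0,0,0],"hand":0.55},{"translation":[0.01,0,0],"angular":[0,0,0],"hand":0.55},{"translation":[0.01,0,0],"angular":[0,0,0],"hand":0.55},{"translation":[0.01,0,0],"angular":[0,0,0],"hand":0.55},{"translation":[0.01,0,0],"angular":[0,0,0],"hand":0.55},{"translation":[0.01,0,0],"angular":[0,0,0],"hand":0.55},{"translation":[0.01,0,0],"angular":[0,0,0],"hand":0.55},{"translation":[0,0,0],"angular":[0,0,0],"hand":0.55}]' | grep -E "posi|cont"
python3 -m handwheel '[{"translation":[0.01,0,0],"angular":[0,0,0],"hand":0.55},{"translation":[0.01,0,0],"angular":[0,0,0],"hand":0.55},{"translation":[0.01,0,0],"angular":[0,0,0],"hand":0.55},{"translation":[0.01,0,0],"angular":[0,0,0],"hand":0.55},{"translation":[0.01,0,0],"angular":[0,0,0],"hand":0.55},{"translation":[0.01,0,0],"angular":[0,0,0],"hand":0.55},{"translation":[0.01,0,0],"angular":[0,0,0],"hand":0.55},{"translation":[0.01,0,0],"angular":[0,0,0],"hand":0.55},{"translation":[0.007,0,0],"angular":[0,0,0],"hand":0.55},{"translation":[0,0,0],"angular":[0,0,0],"hand":0.55}]' | grep -E "posi|cont"
python3 m.py
```

```text
position: [0.4469, -0.2129, -0.0141]
contact_force: [-1.0, 0.6, 0.5]
position: [0.4473, -0.1269, -0.0138]
contact_force: [0.8, 0.5, 1.7]
[[128, 259], [181, 265], [177, 298], [123, 296]] [[0.488, 0.287], [0.472, 0.165], [0.396, 0.171], [0.403, 0.293]] (array([441., 229.]), array([125.,  88.]), 85.2)
[[301, 262], [266, 298], [254, 297], [256, 261]] [[0.475, -0.114], [0.393, -0.033], [0.395, -0.005], [0.479, -0.009]] (array([435., -60.]), array([108.,  86.]), 89.3)
side [[391, 247], [396, 261], [395, 287], [362, 288], [360, 249]] [[0.395, -0.114], [0.392, -0.036], [0.411, 0.086], [0.484, 0.087], [0.475, -0.107]]
```

```bash
python3 -m handwheel '[{"translation":[0.006,0,0],"angular":[0,0,0],"hand":0.55},{"translation":[0.006,0,0],"angular":[0,0,0],"hand":0.55},{"translation":[0.006,0,0],"angular":[0,0,0],"hand":0.55},{"translation":[0,0,0],"angular":[0,0,0],"hand":0.55},{"translation":[-0.01,0,0],"angular":[0,0,0],"hand":0.55},{"translation":[-0.03,0,0],"angular":[0,0,0],"hand":0.55},{"translation":[-0.04,0,0],"angular":[0,0,0],"hand":0.55},{"translation":[-0.04,0,0],"angular":[0,0,0],"hand":0.55},{"translation":[-0.04,0,0],"angular":[0,0,0],"hand":0.55},{"translation":[-0.03,-0.03,-0.006],"angular":[0,0,0],"hand":0.55}]' | grep -E "posi|cont"
python3 m.py
```

```text
position: [0.4231, -0.3069, -0.0128]
contact_force: [1.3, -1.6, 0.3]
[[128, 259], [181, 265], [177, 298], [123, 296]] [[0.488, 0.287], [0.472, 0.165], [0.396, 0.171], [0.403, 0.293]] (array([441., 229.]), array([125.,  88.]), 85.0)
[[294, 262], [293, 299], [246, 296], [249, 260]] [[0.476, -0.098], [0.389, -0.095], [0.398, 0.013], [0.482, 0.008]] (array([436., -44.]), array([112.,  89.]), 87.9)
side [[393, 252], [396, 291], [362, 291], [361, 252]] [[0.393, -0.085], [0.411, 0.103], [0.485, 0.099], [0.473, -0.09]]
```

```bash
python3 -m handwheel '[{"translation":[0,-0.02,-0.03],"angular":[0,0,0],"hand":0.55},{"translation":[0,-0.02,-0.03],"angular":[0,0,0],"hand":0.55},{"translation":[0,0,0],"angular":[0,0,0],"hand":0.55},{"translation":[0,0,0],"angular":[0,0,0],"hand":0.55}]' | grep -E "clock|posi|cont"
python3 -c "
from rig import manip
print(manip.sign_off())"
```

```text
clock: 17.83
position: [0.3664, -0.2998, 0.0371]
contact_force: [1.1, 0.4, 0.2]
the job is handed in; nothing more can be done
None
```

Both crates were tipped onto their backs, then the stamped one (the right-hand crate) was pushed along the bench until its middle measured within about 2 mm of the dispatch line; the plain one lies where it fell, and the job was handed in at about 18 s.

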